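# Put the sockets back on the tray in order of size

## Task

Four impact sockets have been left on the bench after a job: put them back over the four free posts of the socket tray, so that the row grows step by step from the smallest to the largest, which already stand at its two ends. Set each one down without dropping it, upright on the tray floor, open end down and centred on its post. Leave the two end sockets, and the bolt, nut and pin among the loose ones, where they are.

Things in the scene. Friction and masses are not known exactly. Their poses are not given: they have to be found in the camera images.
- tray: Shallow bright steel pan, 112 mm (x) by 490 mm (y), fixed. Origin: centre of its underside, z up. Floor 4 mm and rim 9 mm above the bench; wire loops at its ends rise to 33 mm. Six upright posts, 8 mm thick, tops 22 mm above the bench, in a row at x = 0, y = -195, -117, -39, 39, 117, 195 mm (its frame). The end posts carry sockets at the start, the four inner ones are free.
- smallest: Smallest socket of the set, already standing over the post at one end of the tray (at either end, +y or -y): black steel impact socket, a plain upright cylinder 36 mm across and 44 mm tall, square drive hole on top, open below with a bore 19 mm wide through which a post passes (more than 22 mm deep). Origin: centre of its underside; z along its axis, up.
- socket_a: Second smallest socket, loose on the bench: black steel impact socket, a plain upright cylinder 43 mm across and 49 mm tall, square drive hole on top, open below with a bore 24 mm wide through which a post passes (more than 22 mm deep). Origin: centre of its underside; z along its axis, up.
- socket_b: Third smallest socket, loose on the bench: black steel impact socket, a plain upright cylinder 50 mm across and 54 mm tall, square drive hole on top, open below with a bore 30 mm wide through which a post passes (more than 22 mm deep). Origin: centre of its underside; z along its axis, up.
- socket_c: Fourth in size, loose on the bench: black steel impact socket, a plain upright cylinder 57 mm across and 59 mm tall, square drive hole on top, open below with a bore 36 mm wide through which a post passes (more than 22 mm deep). Origin: centre of its underside; z along its axis, up.
- socket_d: Second largest socket, loose on the bench: black steel impact socket, a plain upright cylinder 64 mm across and 64 mm tall, square drive hole on top, open below with a bore 41 mm wide through which a post passes (more than 22 mm deep). Origin: centre of its underside; z along its axis, up.
- largest: Largest socket of the set, already standing over the post at the other end of the tray: black steel impact socket, a plain upright cylinder 71 mm across and 69 mm tall, square drive hole on top, open below with a bore 46 mm wide through which a post passes (more than 22 mm deep). Origin: centre of its underside; z along its axis, up.
- bolt: A bright hex bolt standing on its head among the loose sockets, 48 mm tall, head 30 mm across flats. Origin: centre of its underside. To be left alone.
- nut: A big brass-coloured hex nut lying flat among the loose sockets, 36 mm across flats, 19 mm tall. Origin: centre of its underside. To be left alone.
- pin: A grey shackle pin lying among the loose sockets, 16 mm thick, 62 mm long along its x (from -25 to +37 mm). Origin: on the bench under the shank. To be left alone.
Mind the look-alikes: they are no part of the job. What is shaped like the socket_d but pink or yellow is not meant.

How it is judged:
At the end, for the whole second after the job is handed in: All six sockets stand upright (0.1 rad) and at rest on the tray floor (3 mm), over the posts in order of size from the smallest at one end to the largest at the other: the four replaced ones within 12 mm of their posts, along and across the row, the two end ones within 20 mm of theirs (((y of smallest in the frame of tray between -0.215 and -0.175 m and y of socket_a in the frame of tray between -0.129 and -0.105 m and y of socket_b in the frame of tray between -0.051 and -0.027 m and y of socket_c in the frame of tray between 0.027 and 0.051 m and y of socket_d in the frame of tray between 0.105 and 0.129 m and y of largest in the frame of tray between 0.175 and 0.215 m) or (y of smallest in the frame of tray between 0.175 and 0.215 m and y of socket_a in the frame of tray between 0.105 and 0.129 m and y of socket_b in the frame of tray between 0.027 and 0.051 m and y of socket_c in the frame of tray between -0.051 and -0.027 m and y of socket_d in the frame of tray between -0.129 and -0.105 m and y of largest in the frame of tray between -0.215 and -0.175 m)) and x of smallest in the frame of tray between -0.02 and 0.02 m and z of smallest in the frame of tray between 0.001 and 0.007 m and angle between each of smallest, socket_a, socket_b, socket_c, socket_d, largest's own z axis and vertical below 0.1 rad and linear speed of each of smallest, socket_a, socket_b, socket_c, socket_d, largest below 0.02 m/s and x of socket_a in the frame of tray between -0.012 and 0.012 m and z of socket_a in the frame of tray between 0.001 and 0.007 m and x of socket_b in the frame of tray between -0.012 and 0.012 m and z of socket_b in the frame of tray between 0.001 and 0.007 m and x of socket_c in the frame of tray between -0.012 and 0.012 m and z of socket_c in the frame of tray between 0.001 and 0.007 m and x of socket_d in the frame of tray between -0.012 and 0.012 m and z of socket_d in the frame of tray between 0.001 and 0.007 m and x of largest in the frame of tray between -0.02 and 0.02 m and z of largest in the frame of tray between 0.001 and 0.007 m); the robot touches nothing.
It fails at once if an end socket was shoved more than 18 mm or tipped (distance of any of smallest, largest from where it was at the start of the episode above 0.018 m or angle between any of smallest, largest's own z axis and vertical above 0.4 rad).
It fails at once if the bolt, nut or pin was moved more than 30 mm or the bolt was knocked over (distance of any of bolt, nut, pin from where it was at the start of the episode above 0.03 m or angle between bolt's own z axis and vertical above 0.5 rad).
It fails at once if a socket was dropped from more than about 35 mm (faster than 0.8 m/s while the fingers do not hold it) ((linear speed of socket_a above 0.8 m/s and contact force between the fingers and socket_a below 0.1 N) or (linear speed of socket_b above 0.8 m/s and contact force between the fingers and socket_b below 0.1 N) or (linear speed of socket_c above 0.8 m/s and contact force between the fingers and socket_c below 0.1 N) or (linear speed of socket_d above 0.8 m/s and contact force between the fingers and socket_d below 0.1 N)).
It also fails if it takes over 96 s, if anything falls off the work surface, if the arm or the gripper's body presses on something with over 40 N, if the wrist force passes 120 N, or if a joint passes its speed limit or range.

## Robot

A 6-joint arm with a two-finger parallel gripper is mounted at the origin on the work surface. World frame = base frame: x ahead of the robot, y to its left, z up, the work surface at z = 0. Lengths are in m, angles in rad, forces in N, time in s.
With the tool pointing down it reaches from about 0.425 to 0.925 m from the base axis. Payload 12.5 kg.
Tool frame: the origin (TCP) lies on the centre line of the jaws, within the pads' length; the fingertips stand 11 mm ahead of it and the grasp point (between the pads) lies 8 mm behind it; z points along the fingers, y is the line along which they close (so a half turn about z gives the same grasp; the last joint's range is limited). The gripper opens to 85 mm and grips with 20 to 120 N. Pads are 22 mm wide; open, the fingers measure 114 mm over their backs; the gripper's body (76 mm by 85 mm) begins 54 mm behind the grasp point. The pads swing forward as they close: fully open they stand 13 mm farther back than shut.
Start: joints at [-1.353, 0.491, 1.559, -0, 1.092, -0.106], TCP at [0.199, -0.593, 0.242] pointing down, gripper open.
Joint ranges: [-3.1, 3.1], [-0.84, 2.19], [0.05, 2.79], [-1.13, 4.28], [0.06, 2.93], [-2.69, 2.69]. Speed limits (rad/s): [2.22, 2.22, 2.79, 3.14, 3.14, 3.14].

## Interface

Orientations are given as a 3x3 rotation matrix whose columns are the frame's x, y, z axes.
In Python, from workcell import manip gives the robot as it stands. The module is installed in compiled form; this text tells all that it offers.
- The arm moves only by the shell command python3 -m handwheel 'ROWS' [FORCE]. ROWS is JSON, a list that holds one entry, the list of rows, each a list of 5 numbers: the shift along the tool's x, y, z in mm, then the turn about the tool's z in rad, then the closure, from 0 (fully open) to 1 (shut). In form: [[[tx, ty, tz, roll, jaw], ...]]. A call has 1 to 10 rows; each row shifts and turns the commanded pose from where the row before left it, along the tool's axes as they then stand; what a row does not reach is not made up. A row lasts 1/10 s, in which the tool goes at most 50 mm and 8.59 degrees, less where a joint would pass 70% of its speed; a pose out of reach is approached as far as the arm can. A call is refused whole if a number of a shift passes 50 or a number of a turn 0.15, either way. A call with a gripper value outside its range is refused whole. The fingers move at their own pace and stop on an object; FORCE is the grip in N (left out, the last holds). Time passes only in rows, so rows that do not move let the fingers close. It gives the time, the measured TCP pose, the force, the opening and the grip force at its end, in the units of the state.
- manip.read_state(): the state, without advancing time (a new reading comes with each control period).
- manip.camera(name): name is "scene" or "top" or "wrist"; returns a dict with "color" (384x512x3 uint8, red, green, blue), "z_map" (384x512 float32, m along the optical axis (not along the pixel's ray), 0 where there is no reading), "fov_y" (degrees; the focal length in pixels is half the picture's height over the tangent of half this angle, whatever the lens; pixels are square), "cx", "cy" (the principal point, pixels), "distortion" ([k1, k2, p1, p2, k3] as OpenCV has them; the pictures are not rectified), "R" (3x3) and "t" (3): a world point X has camera coordinates R X + t; the wrist camera has in their place "hand_eye" (4x4, takes a point from camera to tool coordinates, whose origin is the TCP and whose axes are the flange's). Camera axes: x right, y down, z forward; pixel columns grow to the right and rows downward; lengths in m; the calibration is good to about 2 mm. A picture is of the moment at which its call begins: read the wrist's pose just before it.
- manip.close_job(): hands the job in; it is judged then, once.
Trained networks look in a picture, given as the dict that the camera call returned (one of the last four; its "shot" number tells which), for a name from the list of things; names that differ only in an ending like _2 or _b are one class to them, and where a whole thing is asked for, a point or a joint stands for the part that bears it (a point fixed in the world has none). Each returns a list of dicts, best first, with "confidence" (0 to 1); they miss things now and then, are a little off and sometimes report something else, mostly with a low value. They report only what shows in the picture. A call takes as long as a camera call. They do not tell look-alikes from the thing itself.
- manip.spot_in(target, picture): "box" ([centre column, centre row, width, height] in pixels, round what is visible of it).
- manip.tip_of(target, picture): "pixel" ([row, column] in pixels: a listed point, or the origin of a listed thing).
The state is a dict: "clock": time; "joint_positions": joint angles; "joint_vel": joint speeds; "effort": joint torques, N m; "eef_pos": TCP position; "eef_rot": TCP orientation; "wrist_force": force on the tool from outside, world axes, zero at the start; "ft_torque": the same for the moment, N m; "grip_width": finger opening in m; "grip_force": force on a finger pad.
Only numpy, scipy, OpenCV 4.12 (cv2) and the standard library are available. Lean on these libraries where they do the work, as an engineer would, in place of code of your own. Each camera call takes 0.05 s, during which the arm holds its last target. There are 200 camera calls.

## Working session

There is one attempt and no reset: what is moved stays moved. The work goes in short steps, Python scripts to look and compute and a shell command to move; the robot and the scene stay as the last step left them, time stands still between calls to the robot, and variables do not carry over. Pictures are saved under pics/ and viewed, at most 14 in all, crops included, and the job is handed in when it is done.

```bash
mkdir -p pics
cat > h.py <<'E'
import numpy as np, cv2
from workcell import manip
def K(c):
    f=c["color"].shape[0]/2/np.tan(np.radians(c["fov_y"])/2)
    return np.array([[f,0,c["cx"]],[0,f,c["cy"]],[0,0,1.]])
def cloud(c,st=None):
    h,w=c["z_map"].shape
    v,u=np.mgrid[0:h,0:w]
    p=np.stack([u,v],-1).reshape(-1,1,2).astype(np.float64)
    n=cv2.undistortPoints(p,K(c),np.array(c["distortion"],float)).reshape(h,w,2)
    z=c["z_map"].astype(float)
    P=np.dstack([n[...,0]*z,n[...,1]*z,z])
    if "R" in c: W=(P-np.array(c["t"]))@np.array(c["R"])
    else:
        H=np.array(c["hand_eye"]); W=P@H[:3,:3].T+H[:3,3]
        W=W@np.array(st["eef_rot"]).T+np.array(st["eef_pos"])
    W[z<=0]=np.nan
    return W
def save(c,n): cv2.imwrite("pics/"+n,c["color"][...,::-1])
E
python3 - <<'E'
from h import *
np.set_printoptions(precision=3,suppress=True)
for n in("top","scene"):
    c=manip.camera(n); save(c,n+"0.png"); W=cloud(c); np.save(n+".npy",W)
    print(n,c["fov_y"],c["distortion"])
    for t in["tray","smallest","socket_a","socket_b","socket_c","socket_d","largest","bolt","nut","pin"]:
        for d in manip.spot_in(t,c)[:5]:
            b=d["box"]; w=W[int(b[1]),int(b[0])]
            print(t,round(d["confidence"],2),np.round(b),w)
s=manip.read_state(); print(s["clock"],s["eef_pos"],s["eef_rot"],s["grip_width"])
E
```

```text
top 49.40857962523479 [-0.122  0.     0.     0.     0.   ]
tray 0.56 [246. 142. 168.  47.] [0.634 0.034 0.004]
smallest 0.53 [311. 146.  11.  15.] [ 0.612 -0.156  0.049]
socket_a 0.86 [238. 190.  19.  24.] [0.486 0.054 0.05 ]
socket_a 0.79 [297. 211.  26.  20.] [ 0.427 -0.112  0.046]
socket_a 0.79 [328. 261.  22.  24.] [ 0.287 -0.199  0.054]
socket_a 0.59 [386. 206.  19.  17.] [ 0.444 -0.368  0.046]
socket_a 0.57 [353. 238.  28.  22.] [ 0.354 -0.274  0.047]
socket_b 0.86 [238. 190.  19.  24.] [0.486 0.054 0.05 ]
socket_b 0.79 [297. 211.  26.  20.] [ 0.427 -0.112  0.046]
socket_b 0.79 [328. 261.  22.  24.] [ 0.287 -0.199  0.054]
socket_b 0.59 [386. 206.  19.  17.] [ 0.444 -0.368  0.046]
socket_b 0.57 [353. 238.  28.  22.] [ 0.354 -0.274  0.047]
socket_c 0.86 [238. 190.  19.  24.] [0.486 0.054 0.05 ]
socket_c 0.79 [297. 211.  26.  20.] [ 0.427 -0.112  0.046]
socket_c 0.79 [328. 261.  22.  24.] [ 0.287 -0.199  0.054]
socket_c 0.59 [386. 206.  19.  17.] [ 0.444 -0.368  0.046]
socket_c 0.57 [353. 238.  28.  22.] [ 0.354 -0.274  0.047]
socket_d 0.86 [238. 190.  19.  24.] [0.486 0.054 0.05 
[... 1515 characters left out ...]
] [ 0.379 -0.288  0.064]
socket_d 0.86 [338. 113.  21.  22.] [0.468 0.334 0.058]
socket_d 0.84 [278. 181.  27.  39.] [0.502 0.028 0.063]
socket_d 0.81 [218. 208.  28.  35.] [ 0.449 -0.121  0.063]
socket_d 0.7 [126. 296.  28.  29.] [ 0.455 -0.383  0.048]
socket_d 0.6 [140. 237.  39.  32.] [ 0.379 -0.288  0.064]
largest 0.57 [373. 174.  31.  38.] [0.663 0.19  0.071]
bolt 0.44 [241. 183.  15.  18.] [ 0.413 -0.014  0.024]
nut 0.56 [305. 134.  14.  15.] [0.426 0.237 0.019]
pin 0.62 [184. 258.  29.  18.] [ 0.462 -0.246  0.012]
pin 0.29 [127. 296.  30.  28.] [ 0.46  -0.382  0.049]
1.1 [ 0.199 -0.593  0.242] [[ 0.948  0.318  0.   ]
 [ 0.318 -0.948 -0.   ]
 [-0.     0.    -1.   ]] 0.08529817420338069
```

Run:
```python
import cv2
a=cv2.imread("pics/top0.png"); cv2.imwrite("pics/top0c.png",cv2.resize(a[100:300,140:440],None,fx=2.66,fy=2.66,interpolation=cv2.INTER_CUBIC))
b=cv2.imread("pics/scene0.png"); cv2.imwrite("pics/scene0c.png",cv2.resize(b[80:350,80:440],None,fx=2.2,fy=2.2,interpolation=cv2.INTER_CUBIC))
```

```text
(no output)
```

View pics/top0c.png

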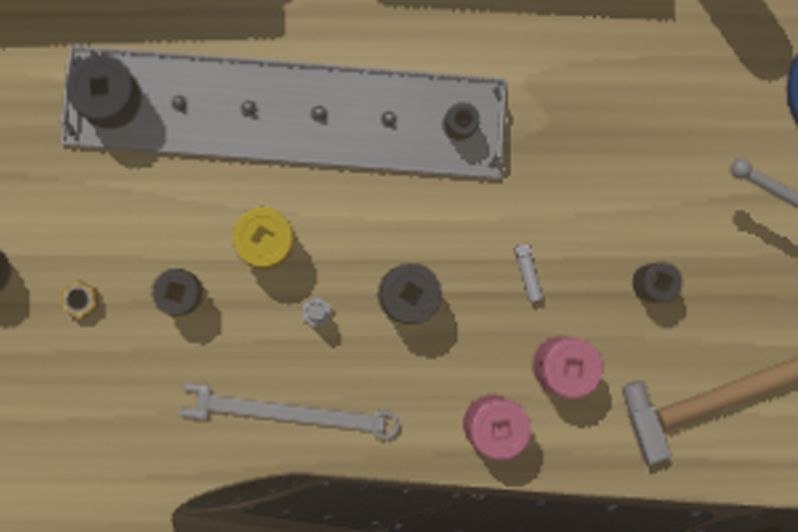

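View pics/scene0c.png

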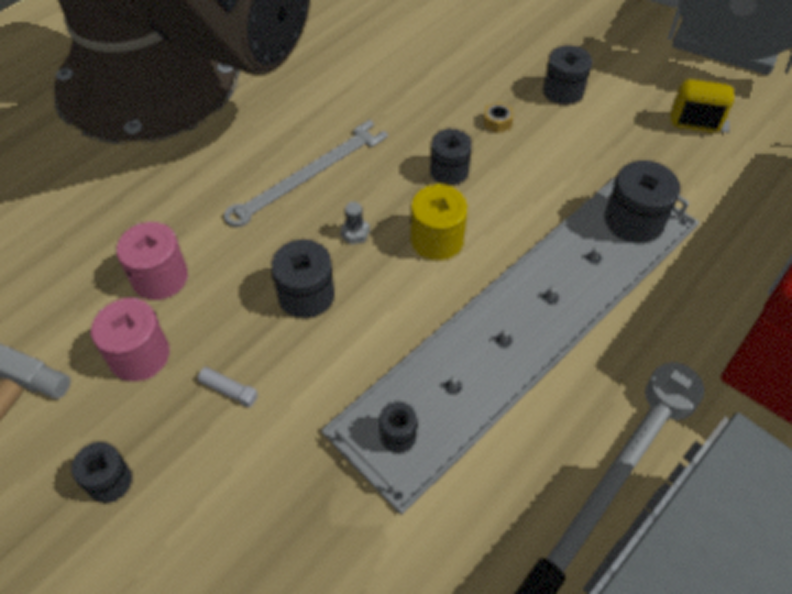

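The pictures show black sockets, in full top-picture pixels, at about (140,201), (206,209), (295,210) and (388,205). The look-alikes are yellow at (239,189) and pink at (327,261) and (354,238); I'll choose only the black ones. The tray has its largest socket at (180,133) and smallest at (313,146).

```bash
cat > m.py <<'E'
from h import *
from scipy.optimize import least_squares
def circ(p):
    r=least_squares(lambda q:np.hypot(p[:,0]-q[0],p[:,1]-q[1])-q[2],[*p.mean(0),.025],loss="soft_l1",f_scale=.001); return r.x
def top(W,xy,rad=.05):
    m=(np.hypot(W[...,0]-xy[0],W[...,1]-xy[1])<rad)&(W[...,2]>.03)
    P=W[m]
    if len(P)<10: return None
    z=np.percentile(P[:,2],90); T=P[abs(P[:,2]-z)<.005]
    hull=cv2.convexHull(T[:,:2].astype(np.float32)).reshape(-1,2)
    return z,cv2.minEnclosingCircle(hull),T[:,:2].mean(0),len(T)
E
python3 - <<'E'
from m import *
np.set_printoptions(precision=4,suppress=True)
A=np.load("top.npy");B=np.load("scene.npy")
for n,(u,v) in dict(b1=(141,202),b2=(206,209),b3=(295,210),b4=(388,205),big=(178,133),small=(313,146)).items():
    w=A[v,u]
    for W in(A,B):
        r=top(W,w[:2]); print(n,w,r and (round(r[0],4),np.round(r[1][0],4),round(2*r[1][1],4),r[2],r[3]))
# tray plane points
# posts
for W,nm in((A,'top'),(B,'scene')):
    m=((W[...,0]>.55)&(W[...,0]<.75)&(W[...,1]>-.13)&(W[...,1]<.17)&(W[...,2]>.012)&(W[...,2]<.03)).astype(np.uint8)
    k,l,s,c=cv2.connectedComponentsWithStats(m)
    for i in range(1,k):
        if s[i,4]>1: print(nm,s[i,4],np.round(c[i]),W[l==i].mean(0),W[l==i].max(0))
# bench height, tray floor
m=(abs(A[...,0]-.52)<.02)&(abs(A[...,1]+.05)<.08);print(np.nanmedian(A[m],0))
# bolt nut pin
for (u,v) in((168,212),(259,217),(337,202)): print(A[v,u])
E
```

```text
b1 [0.4514 0.3347 0.0239] (np.float64(0.0606), array([0.4537, 0.3603]), 0.058, array([0.4534, 0.3592]), 233)
b1 [0.4514 0.3347 0.0239] (np.float64(0.0596), array([0.455 , 0.3561]), 0.0572, array([0.4552, 0.3555]), 190)
b2 [0.432  0.1426 0.0397] (np.float64(0.0561), array([0.4308, 0.1434]), 0.0489, array([0.4311, 0.1426]), 159)
b2 [0.432  0.1426 0.0397] (np.float64(0.0545), array([0.4315, 0.1394]), 0.0519, array([0.4324, 0.1382]), 178)
b3 [ 0.4299 -0.1092  0.0511] (np.float64(0.0657), array([ 0.4298, -0.1054]), 0.0637, array([ 0.4291, -0.1053]), 311)
b3 [ 0.4299 -0.1092  0.0511] (np.float64(0.0643), array([ 0.4298, -0.1088]), 0.0642, array([ 0.4311, -0.11  ]), 444)
b4 [ 0.4445 -0.3813  0.0312] (np.float64(0.0511), array([ 0.4421, -0.3789]), 0.0422, array([ 0.4417, -0.3776]), 103)
b4 [ 0.4445 -0.3813  0.0312] (np.float64(0.0501), array([ 0.4431, -0.3794]), 0.0433, array([ 0.4439, -0.3796]), 287)
big [0.6471 0.223  0.0588] (np.float64(0.0745), array([0.6479, 0.2233]), 0.0714, array([0.6465, 0.2227]), 381)
big [0.6471 0.223  0.0588] (np.float64(0.0734), array([0.6478, 0.2216]), 0.0721, a
[... 213 characters left out ...]
78, -0.1671]), 0.0355, array([ 0.6182, -0.1676]), 168)
top 4 [206. 138.] [0.6415 0.1464 0.0185] [0.6434 0.1481 0.0209]
top 5 [233. 140.] [0.6346 0.0696 0.0191] [0.637  0.0714 0.0207]
top 8 [259. 142.] [ 0.6287 -0.008   0.0188] [ 0.6309 -0.0047  0.0243]
top 7 [286. 144.] [ 0.6228 -0.0857  0.0183] [ 0.6258 -0.0834  0.0221]
scene 11 [350. 194.] [0.6416 0.1426 0.018 ] [0.645  0.1481 0.0214]
scene 11 [330. 212.] [0.6361 0.0647 0.0184] [0.6389 0.0684 0.0216]
scene 13 [309. 232.] [ 0.6304 -0.0133  0.0185] [ 0.6332 -0.0085  0.0228]
scene 14 [286. 253.] [ 0.6243 -0.0904  0.0185] [ 0.6278 -0.0867  0.0212]
[ 0.521  -0.0494 -0.0006]
[0.423  0.2551 0.0223]
[ 0.41  -0.008  0.048]
[ 0.4536 -0.2351  0.015 ]
```

The loose sockets match by size: c (0.455,0.358), b (0.431,0.141), d (0.430,-0.107) and a (0.443,-0.379). The row grows toward +y. I'll turn the jaws across the row first, then check the wrist view over a.

```bash
cat > go.py <<'E'
import sys
from h import *
# target world x y z(TCP) [yaw of tool x]
s=manip.read_state(); R=np.array(s["eef_rot"]); p=np.array(s["eef_pos"])
t=np.array([float(a) for a in sys.argv[1:4]])
print("tcp",np.round(p,4),"delta tool mm",np.round((t-p)@R*1000,1),"yaw",round(np.arctan2(R[1,0],R[0,0]),4),"clock",round(s["clock"],2),"grip",s["grip_width"],s["grip_force"])
E
python3 -m handwheel '[[[0,0,0,-0.146,0],[0,0,0,-0.146,0],[0,0,0,-0.146,0],[0,0,0,-0.146,0],[0,0,0,-0.146,0],[0,0,0,-0.146,0],[0,0,0,-0.146,0],[0,0,0,-0.146,0],[0,0,0,0,0]]]' 60; python3 go.py 0.4425 -0.379 0.24
```

```text
clock: 2.0
eef_pos: [0.1989, -0.5925, 0.2423]
eef_rot: [[0.077, 0.997, -0.0], [0.997, -0.077, -0.0], [-0.0, -0.0, -1.0]]
wrist_force: [0.9, -0.0, -0.6]
grip_width: 0.0851
grip_force: 0.0
tcp [ 0.1989 -0.5925  0.2423] delta tool mm [231.6 226.5   2.3] yaw 1.4941 clock 2.0 grip 0.08513557489787947 0.0
```

```bash
python3 -m handwheel '[[[15,28,0,0,0],[26,28,0,0,0],[28,28,0,0,0],[28,28,0,0,0],[28,28,0,0,0],[28,28,0,0,0],[28,28,0,0,0],[28,20,0,0,0],[23,11,0,0,0],[0,0,0,0,0]]]'|head -2
cat > w.py <<'E'
import sys
from m import *
np.set_printoptions(precision=4,suppress=True)
s=manip.read_state(); c=manip.camera("wrist"); W=cloud(c,s)
np.save("wr.npy",W); save(c,sys.argv[1])
print("tcp",s["eef_pos"])
for g in sys.argv[2:]:
    xy=np.array([float(v) for v in g.split(",")])
    r=top(W,xy[:2]); print(xy,r and (round(r[0],4),np.round(r[1][0],4),round(2*r[1][1],4),r[2],r[3]))
E
python3 w.py wa.png 0.4425,-0.379; python3 go.py 0.4425 -0.379 0.24
```

```text
clock: 3.0
eef_pos: [0.4449, -0.3768, 0.2424]
tcp [ 0.4449 -0.3768  0.2424]
[ 0.4425 -0.379 ] (np.float64(0.3229), array([ 0.4469, -0.3591]), 0.0676, array([ 0.4468, -0.3597]), 5414)
tcp [ 0.4442 -0.3781  0.2425] delta tool mm [-1.  -1.6  2.5] yaw 1.4903 clock 3.05 grip 0.08521154273833446 0.0
```

View pics/wa.png

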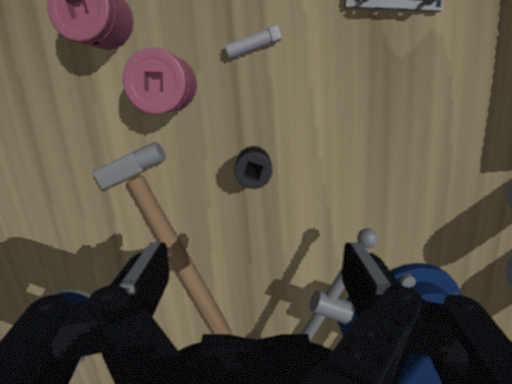

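The wrist view shows the black socket a alone at (253,168), with the pink look-alikes at (90,20) and (158,80). The fingers polluted the fit, so I'll mask by height.

```bash
sed -i 's/(W\[...,2\]>.03)$/(W[...,2]>.03)\&(W[...,2]<.085)/' m.py
python3 - <<'E'
from m import *
print(top(np.load("wr.npy"),(.4425,-.379)))
E
python3 go.py 0.4425 -0.379 0.033
```

```text
(np.float64(0.049276164152725156), ((0.4428039789199829, -0.3805425465106964), 0.02147357538342476), array([ 0.4431025 , -0.37972543]), 858)
tcp [ 0.4442 -0.3781  0.2425] delta tool mm [ -0.9  -1.6 209.5] yaw 1.4903 clock 3.05 grip 0.08521154273833446 0.0
```

```bash
python3 -m handwheel '[[[-2,-1.5,20,0,0],[0,0,35,0,0],[0,0,35,0,0],[0,0,35,0,0],[0,0,35,0,0],[0,0,30,0,0],[0,0,17,0,0],[0,0,10,0,0],[0,0,0,0,0],[0,0,0,0,0.3]]]' 60|head -2; python3 -m handwheel '[[[0,0,0,0,1],[0,0,0,0,1],[0,0,0,0,1],[0,0,0,0,1],[0,0,0,0,1]]]'
python3 -m handwheel '[[[0,0,-10,0,1],[0,0,-25,0,1],[0,0,-30,0,1],[0,0,-20,0,1],[0,0,0,0,1]]]'; python3 go.py 0.6235 -0.088 0.11
```

```text
clock: 4.05
eef_pos: [0.4419, -0.3817, 0.026]
clock: 4.55
eef_pos: [0.4423, -0.3814, 0.0266]
eef_rot: [[0.079, 0.997, 0.001], [0.997, -0.079, -0.002], [-0.001, 0.002, -1.0]]
wrist_force: [-0.5, 0.7, 7.0]
grip_width: 0.039
grip_force: 59.6
clock: 5.05
eef_pos: [0.4426, -0.3818, 0.1133]
eef_rot: [[0.079, 0.997, 0.003], [0.997, -0.079, -0.004], [-0.003, 0.004, -1.0]]
wrist_force: [0.6, -0.4, -4.2]
grip_width: 0.0391
grip_force: 61.0
tcp [ 0.4426 -0.3818  0.1133] delta tool mm [307.1 157.2   2.9] yaw 1.4919 clock 5.05 grip 0.039053094134932104 61.04868471622467
```

```bash
python3 -m handwheel '[[[15,8,0,0,1],[28,15,0,0,1],[34,18,0,0,1],[34,18,0,0,1],[34,18,0,0,1],[34,18,0,0,1],[34,18,0,0,1],[34,18,0,0,1],[30,15,0,0,1],[20,9,0,0,1]]]'|head -2;python3 -m handwheel '[[[9,1,0,0,1],[0,0,0,0,1]]]' |head -2
cat > wp.py <<'E'
import sys
from m import *
np.set_printoptions(precision=4,suppress=True)
s=manip.read_state(); c=manip.camera("wrist"); W=cloud(c,s); save(c,sys.argv[1])
print("tcp",s["eef_pos"],s["clock"])
for n,g in dict(big=(.647,.222),small=(.618,-.166)).items():
    r=top(W,g); print(n,r and (round(r[0],4),np.round(r[1][0],4),round(2*r[1][1],4),r[3]))
m=((W[...,0]>.58)&(W[...,0]<.68)&(W[...,1]>-.13)&(W[...,1]<.17)&(W[...,2]>.018)&(W[...,2]<.03)).astype(np.uint8)
k,l,t,q=cv2.connectedComponentsWithStats(m)
for i in range(1,k):
    if t[i,4]>8:
        P=W[l==i][:,:2]; print(t[i,4],np.round(q[i]),P.mean(0),(P.min(0)+P.max(0))/2,np.ptp(P,axis=0))
E
python3 wp.py wp1.png; python3 go.py 0.6235 -0.089 0.11
```

```text
clock: 6.05
eef_pos: [0.6202, -0.094, 0.1086]
clock: 6.25
eef_pos: [0.6209, -0.0867, 0.1091]
tcp [ 0.6209 -0.0867  0.1091] 6.25
big None
small (np.float64(0.0478), array([ 0.6194, -0.1764]), 0.0248, 89)
88 [260.  95.] [ 0.6303 -0.0097] [ 0.6302 -0.0098] [0.0065 0.007 ]
33 [260. 197.] [ 0.625  -0.0856] [ 0.625  -0.0855] [0.0062 0.0029]
tcp [ 0.6208 -0.0878  0.1093] delta tool mm [-1.   2.8 -0.7] yaw 1.4927 clock 6.3 grip 0.03904408699959406 60.96615493297577
```

View pics/wp1.png

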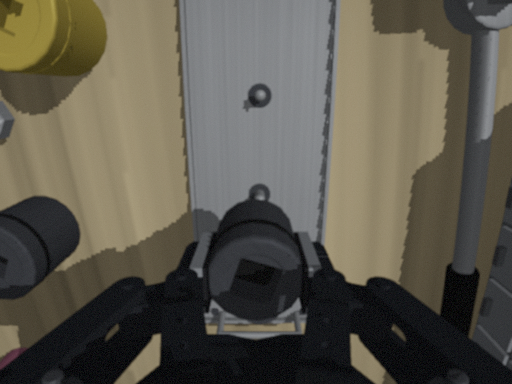

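The held socket a is at (255,275). Post b shows at (260,95), so post a is at about (0.6242,-0.0875), just hidden below the held socket.

```bash
python3 -m handwheel '[[[-0.5,3.5,0,0,1],[0,0,15,0,1],[0,0,20,0,1],[0,0,20,0,1],[0,0,12,0,1],[0,0,5,0,1],[0,0,0,0,1],[0,0,0,0,1]]]';python3 -m handwheel '[[[0,0,2,0,1],[0,0,2,0,1],[0,0,1,0,1],[0,0,0,0,1]]]'; python3 go.py 0.6242 -.0885 .0306
```

```text
clock: 7.1
eef_pos: [0.6253, -0.0893, 0.0388]
eef_rot: [[0.079, 0.997, 0.001], [0.997, -0.079, -0.0], [-0.0, 0.001, -1.0]]
wrist_force: [-0.0, -0.6, -3.7]
grip_width: 0.0394
grip_force: 61.0
clock: 7.5
eef_pos: [0.6249, -0.0891, 0.0333]
eef_rot: [[0.079, 0.997, 0.0], [0.997, -0.079, -0.0], [-0.0, 0.0, -1.0]]
wrist_force: [-0.6, 0.8, -3.0]
grip_width: 0.0393
grip_force: 61.0
tcp [ 0.6249 -0.0891  0.0333] delta tool mm [ 0.5 -0.8  2.7] yaw 1.4918 clock 7.5 grip 0.039330338958498884 61.00311577320099
```

```bash
python3 -m handwheel '[[[0,0,1.5,0,1],[0,0,1,0,1],[0,0,0.5,0,1],[0,0,0,0,1]]]';python3 -m handwheel '[[[0,0,0,0,0.3],[0,0,0,0,0],[0,0,0,0,0],[0,0,0,0,0],[0,0,-10,0,0],[0,0,-25,0,0],[0,0,-30,0,0],[0,0,-20,0,0],[0,0,0,0,0]]]'; python3 wp.py wp2.png
python3 - <<'E'
from m import *
s=manip.read_state();W=cloud(manip.camera("wrist"),s);print(top(W,(.6242,-.0885),.04))
W=cloud(manip.camera("scene"));print(top(W,(.6242,-.0885),.04)); print(W[...,2].shape)
E
python3 go.py .43 -.108 .15
```

```text
clock: 7.9
eef_pos: [0.625, -0.0891, 0.0307]
eef_rot: [[0.079, 0.997, 0.0], [0.997, -0.079, -0.0], [-0.0, 0.0, -1.0]]
wrist_force: [-2.5, -0.4, 4.4]
grip_width: 0.039
grip_force: 61.6
clock: 8.8
eef_pos: [0.6262, -0.0893, 0.1188]
eef_rot: [[0.079, 0.997, 0.005], [0.997, -0.079, -0.001], [-0.001, 0.005, -1.0]]
wrist_force: [0.5, -0.5, 0.3]
grip_width: 0.0857
grip_force: 0.0
tcp [ 0.6262 -0.0893  0.1188] 8.8
big None
small (np.float64(0.0478), array([ 0.6182, -0.1646]), 0.0362, 1043)
94 [251.  92.] [ 0.6306 -0.0097] [ 0.6304 -0.0097] [0.0075 0.0078]
158 [253. 173.] [ 0.627  -0.0699] [ 0.6256 -0.073 ] [0.0389 0.0131]
(np.float64(0.053076390760844756), ((0.6257173418998718, -0.08765041828155518), 0.021331364288926125), array([ 0.62561225, -0.08613155]), 2074)
(np.float64(0.053328543967523755), ((0.6244512796401978, -0.0900617241859436), 0.021537860855460167), array([ 0.62541241, -0.09066432]), 226)
(384, 512)
tcp [ 0.6246 -0.089   0.115 ] delta tool mm [ -34.3 -192.5  -34.9] yaw 1.4918 clock 8.95 grip 0.08560183234511236 0.0
```

View pics/wp2.png

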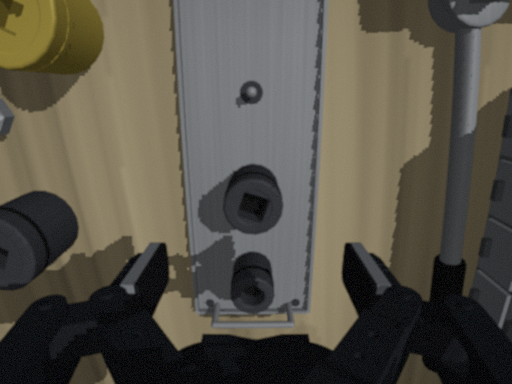

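Socket a stands at (253,205), top at 53 mm and within 2 mm of its post. Next is socket b: I'll fill from small to large, going to (0.431,0.141).

```bash
python3 go.py .431 .140 .13; python3 -m handwheel '[[[7,-10,-5,0,0],[15,-20,-10,0,0],[22,-25,0,0,0],[26,-27,0,0,0],[28,-27,0,0,0],[28,-27,0,0,0],[28,-27,0,0,0],[26,-24,0,0,0],[20,-16,0,0,0],[13,-8,0,0,0]]]'|head -2; python3 -m handwheel '[[[0,0,0,0,0],[0,0,0,0,0]]]'|head -2; python3 w.py wb.png .431,.140;python3 go.py .431 .140 .13
```

```text
tcp [ 0.6246 -0.089   0.115 ] delta tool mm [ 213.  -211.1  -14.9] yaw 1.4918 clock 8.95 grip 0.08560183234511236 0.0
clock: 9.95
eef_pos: [0.4289, 0.1412, 0.13]
clock: 10.15
eef_pos: [0.4311, 0.1399, 0.1301]
tcp [0.4311 0.1399 0.1301]
[0.431 0.14 ] (np.float64(0.0541), array([0.4321, 0.1423]), 0.0498, array([0.432 , 0.1441]), 2704)
tcp [0.4314 0.1396 0.1301] delta tool mm [ 0.4 -0.4  0.1] yaw 1.492 clock 10.2 grip 0.08557776605713992 0.0
```

```bash
python3 -m handwheel '[[[2,0.5,10,0,0],[0,0,25,0,0],[0,0,30,0,0],[0,0,20,0,0],[0,0,10,0,0],[0,0,5,0,0],[0,0,0,0,0],[0,0,0,0,0]]]' 60|head -2; python3 -m handwheel '[[[0,0,0,0,1],[0,0,0,0,1],[0,0,0,0,1],[0,0,0,0,1],[0,0,0,0,1],[0,0,0,0,1]]]'
python3 -m handwheel '[[[0,0,-10,0,1],[0,0,-25,0,1],[0,0,-30,0,1],[0,0,-15,0,1],[0,0,0,0,1],[0,0,0,0,1]]]'; python3 go.py 0.6304 -0.0097 0.11
```

```text
clock: 11.0
eef_pos: [0.4324, 0.1418, 0.0308]
clock: 11.6
eef_pos: [0.4322, 0.1419, 0.0311]
eef_rot: [[0.079, 0.997, 0.001], [0.997, -0.079, 0.0], [0.0, 0.001, -1.0]]
wrist_force: [-2.0, 0.3, 11.1]
grip_width: 0.0454
grip_force: 59.7
clock: 12.2
eef_pos: [0.4319, 0.1418, 0.1103]
eef_rot: [[0.079, 0.997, 0.0], [0.997, -0.079, -0.0], [0.0, 0.0, -1.0]]
wrist_force: [0.4, 0.5, -2.8]
grip_width: 0.0457
grip_force: 62.5
tcp [0.4319 0.1418 0.1103] delta tool mm [-135.4  209.9    0.3] yaw 1.4918 clock 12.2 grip 0.045664794245858044 62.514614425599575
```

```bash
python3 -m handwheel '[[[-8,12,-10,0,1],[-15,23,-5,0,1],[-18,28,0,0,1],[-18,28,0,0,1],[-18,28,0,0,1],[-18,28,0,0,1],[-18,27,0,0,1],[-14,22,0,0,1],[-8,14,5,0,1],[0,0,10,0,1]]]'|head -2;python3 -m handwheel '[[[0,0,10,0,1],[0,0,20,0,1],[0,0,20,0,1],[0,0,10,0,1],[0,0,0,0,1],[0,0,0,0,1]]]'; python3 go.py 0.6304 -0.0097 0.035
```

```text
clock: 13.2
eef_pos: [0.6318, -0.0106, 0.1085]
clock: 13.8
eef_pos: [0.6306, -0.009, 0.0504]
eef_rot: [[0.079, 0.997, -0.0], [0.997, -0.079, -0.0], [-0.0, -0.0, -1.0]]
wrist_force: [1.0, 0.2, -2.8]
grip_width: 0.0452
grip_force: 62.5
tcp [ 0.6306 -0.009   0.0504] delta tool mm [-0.7 -0.2 15.4] yaw 1.4922 clock 13.8 grip 0.045249033741714295 62.508930042386055
```

```bash
python3 -m handwheel '[[[-0.5,0,6,0,1],[0,0,5,0,1],[0,0,2,0,1],[0,0,1.5,0,1],[0,0,0.5,0,1],[0,0,0.5,0,1],[0,0,0,0,1],[0,0,0,0,1]]]'; python3 go.py 0.6304 -0.0097 0.035
```

```text
clock: 14.6
eef_pos: [0.6307, -0.0098, 0.0352]
eef_rot: [[0.079, 0.997, 0.0], [0.997, -0.079, -0.0], [-0.0, 0.0, -1.0]]
wrist_force: [-3.0, 0.4, 3.5]
grip_width: 0.0459
grip_force: 63.0
tcp [ 0.6307 -0.0098  0.0352] delta tool mm [ 0.1 -0.3  0.2] yaw 1.4918 clock 14.6 grip 0.04588334380341836 63.03256429731846
```

Contact is felt (+3.5 N). I'll release, lift, check b, and go on to c.

```bash
python3 -m handwheel '[[[0,0,0,0,0.3],[0,0,0,0,0],[0,0,0,0,0],[0,0,0,0,0],[0,0,-10,0,0],[0,0,-25,0,0],[0,0,-30,0,0],[0,0,-30,0,0],[0,0,0,0,0]]]'|head -2; python3 w.py wb2.png .6304,-.0097;  python3 go.py .4545 .357 .13; python3 -m handwheel '[[[15,-8,0,0,0],[28,-15,0,0,0],[36,-18,0,0,0],[40,-20,0,0,0],[40,-20,0,0,0],[40,-20,0,0,0],[40,-20,0,0,0],[40,-20,0,0,0],[30,-15,0,0,0],[20,-12,0,0,0]]]'|head -2; python3 -m handwheel '[[[10,-7,0,0,0],[0,0,0,0,0],[0,0,0,0,0]]]'|head -2;python3 w.py wc.png .4545,.357;python3 go.py .4545 .357 .03
```

```text
clock: 15.5
eef_pos: [0.6323, -0.0099, 0.1345]
tcp [ 0.6323 -0.0099  0.1345]
[ 0.6304 -0.0097] (np.float64(0.0581), array([ 0.6314, -0.0091]), 0.0497, array([ 0.6314, -0.0078]), 2680)
tcp [ 0.6315 -0.0098  0.1323] delta tool mm [ 351.8 -205.4    1.3] yaw 1.4919 clock 15.55 grip 0.08533294489606962 0.0
clock: 16.55
eef_pos: [0.4868, 0.3338, 0.1287]
clock: 16.85
eef_pos: [0.4829, 0.3414, 0.1294]
tcp [0.4829 0.3414 0.1294]
[0.4545 0.357 ] (np.float64(0.0592), array([0.4553, 0.3604]), 0.057, array([0.4558, 0.3621]), 4188)
tcp [0.4833 0.3411 0.1295] delta tool mm [ 13.6 -29.9  99.5] yaw 1.4911 clock 16.9 grip 0.0854482421787213 0.0
```

b stands at top 58 mm and within 1 mm of its post. c is measured at (0.4553,0.3604), 57 mm across and 59 mm tall.

```bash
python3 -m handwheel '[[[6,-10,0,0,0],[8,-13,5,0,0],[3,-6.5,10,0,0],[0,0,20,0,0],[0,0,25,0,0],[0,0,20,0,0],[0,0,10,0,0],[0,0,4,0,0],[0,0,0,0,0],[0,0,0,0,0]]]' 60|head -2; python3 go.py .4553 .3604 .035;  python3 -m handwheel '[[[0,0,0,0,1],[0,0,0,0,1],[0,0,0,0,1],[0,0,0,0,1],[0,0,0,0,1]]]'
python3 -m handwheel '[[[0,0,-10,0,1],[0,0,-25,0,1],[0,0,-30,0,1],[0,0,-20,0,1],[0,0,0,0,1],[0,0,0,0,1]]]'; python3 go.py 0.6365 0.068 0.12
```

```text
clock: 17.9
eef_pos: [0.4552, 0.3614, 0.0364]
tcp [0.4552 0.3614 0.0364] delta tool mm [-1.   0.2  1.4] yaw 1.4918 clock 17.9 grip 0.08567268753038282 0.0
clock: 18.4
eef_pos: [0.4551, 0.3613, 0.0368]
eef_rot: [[0.079, 0.997, 0.001], [0.997, -0.079, 0.001], [0.001, 0.001, -1.0]]
wrist_force: [-2.2, -1.6, 9.3]
grip_width: 0.0531
grip_force: 61.6
clock: 19.0
eef_pos: [0.4547, 0.3611, 0.1206]
eef_rot: [[0.079, 0.997, 0.0], [0.997, -0.079, -0.0], [-0.0, 0.0, -1.0]]
wrist_force: [0.1, 0.3, -5.0]
grip_width: 0.0533
grip_force: 64.3
tcp [0.4547 0.3611 0.1206] delta tool mm [-277.8  204.4    0.6] yaw 1.4918 clock 19.0 grip 0.053264582565782065 64.32157505303621
```

```bash
python3 -m handwheel '[[[-12,9,0,0,1],[-24,18,0,0,1],[-32,24,0,0,1],[-34,25,0,0,1],[-34,25,0,0,1],[-34,25,0,0,1],[-34,25,0,0,1],[-32,24,0,0,1],[-24,17,0,0,1],[-12,9,0,0,1]]]'|head -2;python3 -m handwheel '[[[-5,3.5,0,0,1],[0,0,0,0,1],[0,0,10,0,1],[0,0,20,0,1],[0,0,20,0,1],[0,0,10,0,1],[0,0,5,0,1],[0,0,0,0,1],[0,0,0,0,1]]]'; python3 go.py 0.6365 0.069 0.0408
```

```text
clock: 20.0
eef_pos: [0.6344, 0.071, 0.1191]
clock: 20.9
eef_pos: [0.6372, 0.0692, 0.0564]
eef_rot: [[0.079, 0.997, 0.001], [0.997, -0.079, -0.0], [-0.0, 0.001, -1.0]]
wrist_force: [-0.4, -0.5, -3.7]
grip_width: 0.0538
grip_force: 64.3
tcp [0.6372 0.0692 0.0564] delta tool mm [-0.3 -0.7 15.6] yaw 1.4921 clock 20.9 grip 0.0538262019239893 64.28197578527033
```

```bash
python3 -m handwheel '[[[0,-0.5,6,0,1],[0,0,5,0,1],[0,0,2,0,1],[0,0,1.5,0,1],[0,0,0.5,0,1],[0,0,0.5,0,1],[0,0,0,0,1],[0,0,0,0,1]]]'; python3 go.py 0.6365 0.069 0.0408
```

```text
clock: 21.7
eef_pos: [0.6364, 0.069, 0.0409]
eef_rot: [[0.079, 0.997, 0.0], [0.997, -0.079, -0.0], [-0.0, 0.0, -1.0]]
wrist_force: [-4.4, -1.4, 6.7]
grip_width: 0.0536
grip_force: 65.0
tcp [0.6364 0.069  0.0409] delta tool mm [0.1 0.1 0.1] yaw 1.4918 clock 21.7 grip 0.05356426096104313 65.04067576490343
```

```bash
python3 -m handwheel '[[[0,0,0,0,0.3],[0,0,0,0,0],[0,0,0,0,0],[0,0,0,0,0],[0,0,-10,0,0],[0,0,-25,0,0],[0,0,-30,0,0],[0,0,-30,0,0],[0,0,0,0,0]]]'|head -2; python3 w.py wc2.png .6365,.068;  python3 go.py .430 -.108 .136; python3 -m handwheel '[[[-10,-10,0,0,0],[-18,-18,0,0,0],[-24,-24,0,0,0],[-24,-24,0,0,0],[-24,-24,0,0,0],[-24,-24,0,0,0],[-24,-24,0,0,0],[-22,-22,0,0,0],[-15,-14,0,0,0],[-8,-8,0,0,0]]]'|head -2; python3 -m handwheel '[[[0,0,0,0,0],[0,0,0,0,0]]]'|head -2;python3 w.py wd.png .43,-.108;python3 go.py .43 -.108 .04
```

```text
clock: 22.6
eef_pos: [0.6381, 0.0691, 0.1401]
tcp [0.6381 0.0691 0.1401]
[0.6365 0.068 ] (np.float64(0.0631), array([0.637 , 0.0685]), 0.0565, array([0.6369, 0.0701]), 3616)
tcp [0.6373 0.069  0.1378] delta tool mm [-192.8 -192.6    1. ] yaw 1.4918 clock 22.65 grip 0.08541034366210841 0.0
clock: 23.65
eef_pos: [0.4285, -0.1089, 0.1349]
clock: 23.85
eef_pos: [0.4303, -0.1081, 0.1352]
tcp [ 0.4303 -0.1081  0.1352]
[ 0.43  -0.108] (np.float64(0.0641), array([ 0.4302, -0.1066]), 0.0635, array([ 0.4306, -0.105 ]), 4999)
tcp [ 0.4304 -0.1079  0.1352] delta tool mm [-0.1 -0.4 95.2] yaw 1.4921 clock 23.9 grip 0.08526966731346763 0.0
```

View pics/wd.png

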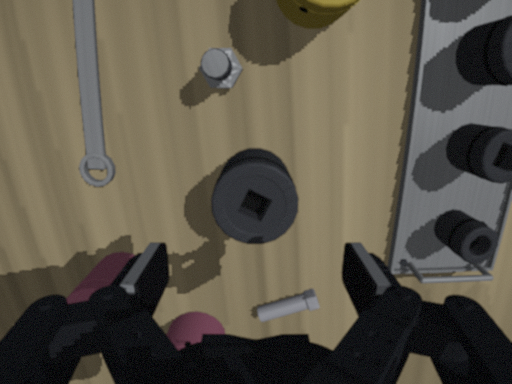

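Socket d, black at (255,200), is centred between the fingers. The bolt at (220,70), pin at (288,305) and pinks are clear of the descent.

```bash
python3 -m handwheel '[[[1,0,10,0,0],[0,0,20,0,0],[0,0,25,0,0],[0,0,20,0,0],[0,0,13,0,0],[0,0,7,0,0],[0,0,0,0,0],[0,0,0,0,0]]]' 60|head -4;  python3 -m handwheel '[[[0,0,0,0,1],[0,0,0,0,1],[0,0,0,0,1],[0,0,0,0,1],[0,0,0,0,1]]]'
python3 -m handwheel '[[[0,0,-10,0,1],[0,0,-25,0,1],[0,0,-30,0,1],[0,0,-25,0,1],[0,0,-10,0,1],[0,0,0,0,1],[0,0,0,0,1]]]'; python3 go.py 0.6426 0.1458 0.14
```

```text
clock: 24.7
eef_pos: [0.4301, -0.1071, 0.0404]
eef_rot: [[0.079, 0.997, 0.0], [0.997, -0.079, -0.0], [-0.0, 0.0, -1.0]]
wrist_force: [-0.3, 0.4, -0.4]
clock: 25.2
eef_pos: [0.43, -0.1073, 0.0413]
eef_rot: [[0.079, 0.997, 0.001], [0.997, -0.079, -0.001], [-0.0, 0.001, -1.0]]
wrist_force: [-2.5, 0.9, 12.9]
grip_width: 0.0598
grip_force: 61.8
clock: 25.9
eef_pos: [0.4295, -0.1071, 0.1397]
eef_rot: [[0.079, 0.997, -0.001], [0.997, -0.079, 0.0], [0.0, -0.001, -1.0]]
wrist_force: [-0.5, 0.3, -6.0]
grip_width: 0.0596
grip_force: 68.0
tcp [ 0.4295 -0.1071  0.1397] delta tool mm [269.  192.5  -0.4] yaw 1.4917 clock 25.9 grip 0.05963455898107117 68.02618838846684
```

```bash
python3 -m handwheel '[[[12,9,0,0,1],[24,17,0,0,1],[31,22,0,0,1],[33,24,0,0,1],[33,24,0,0,1],[33,24,0,0,1],[33,23,0,0,1],[31,22,0,0,1],[24,17,0,0,1],[15,10.5,0,0,1]]]'|head -2;python3 -m handwheel '[[[0,0,0,0,1],[0,0,0,0,1],[0,0,0,0,1]]]'|head -2; python3 wp.py wp3.png; python3 go.py 0.6426 0.1458 0.0453
```

```text
clock: 26.9
eef_pos: [0.6434, 0.1475, 0.1374]
clock: 27.2
eef_pos: [0.6422, 0.1451, 0.139]
tcp [0.6422 0.1451 0.139 ] 27.2
big (np.float64(0.0732), array([0.6482, 0.2232]), 0.0711, 9055)
small None
tcp [0.6424 0.145  0.1395] delta tool mm [ 0.9  0.3 94.2] yaw 1.4911 clock 27.25 grip 0.05974724903422578 67.950538136065
```

View pics/wp3.png

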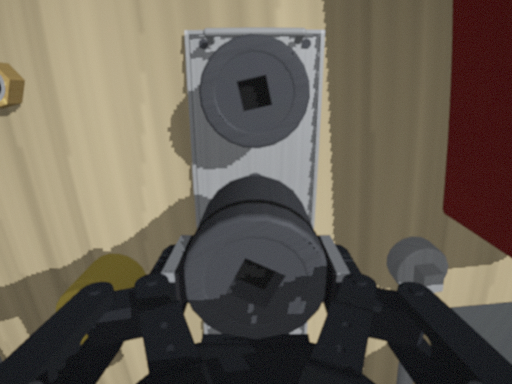

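Held socket d is at (258,270) and the largest at (255,90), with a gap of about 10 mm expected; descending.

```bash
python3 -m handwheel '[[[0.5,0,10,0,1],[0,0,20,0,1],[0,0,22,0,1],[0,0,18,0,1],[0,0,10,0,1],[0,0,0,0,1],[0,0,0,0,1]]]'|sed -n '1,2p;4p'; python3 -m handwheel '[[[0,0,6,0,1],[0,0,4,0,1],[0,0,2,0,1],[0,0,1.5,0,1],[0,0,0.5,0,1],[0,0,0,0,1],[0,0,0,0,1]]]'; python3 go.py 0.6426 0.1458 0.0453
```

```text
clock: 27.95
eef_pos: [0.6433, 0.1461, 0.0607]
wrist_force: [-0.6, -0.1, -5.5]
clock: 28.65
eef_pos: [0.6431, 0.1462, 0.0464]
eef_rot: [[0.079, 0.997, 0.0], [0.997, -0.079, -0.0], [-0.0, 0.0, -1.0]]
wrist_force: [-0.3, 0.1, -6.2]
grip_width: 0.0597
grip_force: 68.0
tcp [0.6431 0.1462 0.0464] delta tool mm [-0.4 -0.5  1.1] yaw 1.4918 clock 28.65 grip 0.0597187066989362 67.97762800008059
```

```bash
python3 -m handwheel '[[[0,0,0.8,0,1],[0,0,0.5,0,1],[0,0,0,0,1],[0,0,0,0,1]]]'|sed -n '1,2p;4p'; python3 -m handwheel '[[[0,0,0,0,0.3],[0,0,0,0,0],[0,0,0,0,0],[0,0,0,0,0],[0,0,-10,0,0],[0,0,-25,0,0],[0,0,-30,0,0],[0,0,-30,0,0],[0,0,-30,0,0],[0,0,0,0,0]]]'|head -2; python3 w.py wd2.png .6428,.146; python3 -m handwheel '[[[0,-15,-20,0,0],[0,-30,-20,0,0],[0,-40,0,0,0],[0,-40,0,0,0],[0,-30,0,0,0],[0,-15,0,0,0],[0,0,0,0,0],[0,0,0,0,0]]]'|head -2
python3 - <<'E'
from m import *
np.set_printoptions(precision=4,suppress=True)
for n in("top","scene"):
    c=manip.camera(n); W=cloud(c); save(c,n+"9.png")
    for k,g in dict(s=(.618,-.166),a=(.6245,-.088),b=(.6304,-.01),c=(.6365,.068),d=(.6428,.146),L=(.648,.222)).items():
        r=top(W,g,.04); print(n,k,r and (round(r[0],4),np.round(r[1][0],4),round(2*r[1][1],4)))
a=cv2.imread("pics/scene9.png");cv2.imwrite("pics/scene9c.png",cv2.resize(a[80:350,80:440],None,fx=2.2,fy=2.2))
E
```

```text
clock: 29.05
eef_pos: [0.6432, 0.1462, 0.0455]
wrist_force: [-2.8, -0.8, 2.3]
clock: 30.05
eef_pos: [0.6446, 0.1465, 0.175]
tcp [0.6446 0.1465 0.175 ]
[0.6428 0.146 ] (np.float64(0.0685), array([0.6426, 0.1461]), 0.0999, array([0.6438, 0.1512]), 4011)
clock: 30.9
eef_pos: [0.474, 0.1597, 0.2098]
top s (np.float64(0.0492), array([ 0.6184, -0.1636]), 0.0357)
top a (np.float64(0.0546), array([ 0.6247, -0.0857]), 0.0427)
top b (np.float64(0.0603), array([ 0.6302, -0.0074]), 0.0491)
top c (np.float64(0.0648), array([0.6358, 0.0699]), 0.0566)
top d (np.float64(0.0694), array([0.643 , 0.1457]), 0.0643)
top L (np.float64(0.0748), array([0.6477, 0.2231]), 0.0716)
scene s (np.float64(0.0482), array([ 0.6184, -0.1671]), 0.0364)
scene a (np.float64(0.0534), array([ 0.6249, -0.0896]), 0.0432)
scene b (np.float64(0.0586), array([ 0.6308, -0.0112]), 0.0506)
scene c (np.float64(0.0634), array([0.6359, 0.0661]), 0.0581)
scene d (np.float64(0.0685), array([0.6453, 0.1488]), 0.0742)
scene L (np.float64(0.0737), array([0.6475, 0.2211]), 0.0711)
```

View pics/scene9c.png

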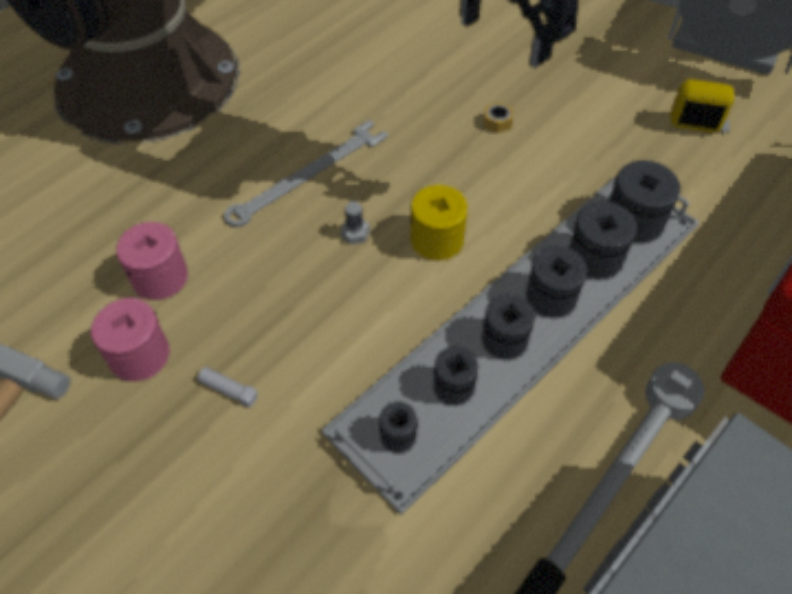

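The picture shows all six sockets upright in order, from the smallest at (398,425) to the largest at (645,195). The bolt, nut and pin are unmoved and the gripper is clear.

```bash
python3 -c "
from workcell import manip
print(manip.close_job())"
```

```text
the job is handed in; nothing more can be done
None
```

I put all four sockets back over their posts in size order, with tops at the expected heights and centres within about 2–3 mm; the end sockets, bolt, nut and pin stayed put, and I handed the job in at about 31 s of the 96 s allowed (no verdict returned).

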